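# Unlock the empties box and post the spent thinner tin

## Robot

A 6-joint arm with a two-finger parallel gripper is mounted at the origin on the work surface. World frame = base frame: x ahead of the robot, y to its left, z up, the work surface at z = 0. Lengths are in m, angles in rad, forces in N, time in s.
With the tool pointing down it reaches from about 0.35 to 0.775 m from the base axis. Payload 7.3 kg.
Tool frame: the origin (TCP) lies at the very end of the fingers, on their centre line; the grasp point (between the pads) lies 19 mm behind it; z points along the fingers, y is the line along which they close (so a half turn about z gives the same grasp; the last joint's range is limited). The gripper opens to 92 mm and grips with 3 to 60 N. Pads are 19 mm wide; open, the fingers measure 130 mm over their backs; the gripper's body (75 mm by 190 mm) begins 47 mm behind the grasp point.
Start: joints at [-1.273, 0.342, 1.524, -0, 1.275, -0.146], TCP at [0.225, -0.474, 0.227] pointing down, gripper open.
Joint ranges: [-2.53, 2.53], [-0.77, 2.02], [0.04, 2.7], [-1, 4.14], [0.28, 2.66], [-3.11, 3.11]. Speed limits (rad/s): [2.57, 2.57, 3.14, 3.14, 3.14, 3.14].

## Interface

Orientations are given as [roll, pitch, yaw] about the fixed x, y, z axes, in that order (R = Rz(yaw) Ry(pitch) Rx(roll)).
In Python, from cell import robot gives the robot as it stands.
- The arm moves only by the tool apply_moves, never from a script. Its argument "motion" is text: rows parted by semicolons, each of 7 numbers parted by spaces: the opening in per cent of the stroke, from 0 (shut) to 100 (fully open), then the shift along the tool's x, y, z in cm, then the turn, a rotation vector about the tool's x, y, z in rad. A call has 1 to 20 rows; each row shifts and turns the commanded pose from where the row before left it, along the tool's axes as they then stand; what a row does not reach is not made up. A row lasts 1/8 s, in which the tool goes at most 62.5 mm and 10.7 degrees, less where a joint would pass 70% of its speed; a pose out of reach is approached as far as the arm can. A call with a gripper value outside its range is refused whole. The fingers move at their own pace and stop on an object; "force" is the grip in N (left out, the last holds). Time passes only in rows, so rows that do not move let the fingers close. It gives the time, the measured TCP pose, the force, the opening and the grip force at its end, in the units of the state.
- robot.observe(): the state, without advancing time (a new reading comes with each control period).
- robot.read_camera(name): name is "scene" or "side" or "wrist"; returns a dict with "img" (480x640x3 uint8, red, green, blue), "fovy" (degrees; the focal length in pixels is half the picture's height over the tangent of half this angle, whatever the lens; pixels are square), "cx", "cy" (the principal point, pixels), "k1" (the pictures are not rectified: a ray, as slopes to the right and down, at radius r is drawn at 1 + k1 r^2 times it, then the intrinsics apply), "R" (3x3) and "t" (3): a world point X has camera coordinates R X + t; the wrist camera has in their place "hand_eye" (4x4, takes a point from camera to tool coordinates, whose origin is the TCP and whose axes are the flange's). Camera axes: x right, y down, z forward; pixel columns grow to the right and rows downward; lengths in m; the calibration is good to about 2 mm. A picture is of the moment at which its call begins: read the wrist's pose just before it. There is no depth.
- robot.hand_in(): hands the job in; it is judged then, once.
Trained networks look in a picture, given as the dict that the camera call returned (one of the last four; its "shot" number tells which), for a name from the list of things; names that differ only in an ending like _2 or _b are one class to them, and where a whole thing is asked for, a point or a joint stands for the part that bears it (a point fixed in the world has none). Each returns a list of dicts, best first, with "score" (0 to 1); they miss things now and then, are a little off and sometimes report something else, mostly with a low value. They report only what shows in the picture. A call takes as long as a camera call. They do not tell look-alikes from the thing itself.
- robot.search_frame(target, picture): "centre" ([x, y, z] in m, in world coordinates, good to about 4 mm: the middle of the surface that is visible of it).
- robot.trace(target, picture): "pixels" (480x640 bool, what is visible of it).
The state is a dict: "time": time; "qpos": joint angles; "qvel": joint speeds; "joint_efforts": joint torques, N m; "tool_pos": TCP position; "tool_rot": TCP orientation; "contact_force": force on the tool from outside, world axes, zero at the start; "torque": the same for the moment, N m; "opening": finger opening in m; "grip_force": force on a finger pad.
Only numpy, scipy, OpenCV 4.12 (cv2) and the standard library are available. Lean on these libraries where they do the work, as an engineer would, in place of code of your own. Each camera call takes 0.05 s, during which the arm holds its last target. There are 200 camera calls.

## Task

First free the flap of the red empties box: pull its T-handle index plunger up and twist it into its rest notch, so that it stays up by itself when you let go. Then lay the empty thinner tin lengthwise on the loading shelf in front of the flap and let go of it; take it again from its rear end and post it right through the flap, so that it lies inside the box and the flap has swung shut behind it. Leave the plunger parked in its notch, and leave the paint pot, the spray can and the screwdriver where they are.

Things in the scene. Friction and masses are not known exactly. Their poses are not given: they have to be found in the camera images.
- box: Red sheet-steel drop box with a yellow band, screwed to the bench. Origin on the bench, in the plane of the front face under the middle of the flap opening; x points into the box, y to the left seen from the loading shelf, z up. The box spans x 0 to 240, y -85 to 105, z 0 to 155 mm. Its roof is closed; the rear part is a clear sight panel.
- shelf_mid (a point): Centre of the top of the bare steel loading shelf, level, 55 mm above the bench, axes as the box. The shelf spans box x -175 to 0 mm, 82 mm wide between two side lips 6 mm high and 4 mm thick, in line with the sides of the opening.
- sill_mid (a point): Middle of the opening's lower edge, where the shelf meets the front face (box x 0, y 0, z 55 mm). The opening is 82 mm wide, 70 high. Right behind the flap the inside drops 52 mm: a tin past its balance point tips in nose first and its rear end must still be pushed over the edge. A gripper tilted back 40 deg can push its tips a little past the face; held upright its body meets the front first.
- flap (a joint): The yellow flap, 74 mm high, 90 wide, hung on a rod along the top of the opening (box x 6, z 125 mm). 0 = closed, hanging down; grows to 1.45 rad as its lower edge swings into the box. A light spring and its weight shut it (under 3 N at the lower edge). While the plunger is down, its pin blocks the flap.
- t_handle (a point): Centre of the black T-handle of the index plunger, on its vertical axis (box x 13, y 58 mm), 216 mm above the bench while down. The bar is 76 mm long, 18 thick, 18 high, along this point's x axis; while locked it points along the box's x axis. Below it a 10 mm neck; the steel barrel, 32 mm across, begins 23 mm below the bar's centre (its raised stops).
- plunger_lift (a joint): Lift of the plunger in m, 0 = down (flap locked). Spring and weight pull it down with 8 N at 0, rising to 14 N at 0.024. It must be pulled up at least 0.022 before it can turn; it stops at 0.028. Resting in its notch it reads 0.0165, and the flap is then free.
- plunger_turn (a joint): Turn of the plunger in rad, counterclockwise seen from above, 0 = locked. It turns only when pulled up and stops at 1.31; the rest notch is centred at 1.22 (70 degrees) and takes the brass cross pin from about 1.1 on. Let down there, the pin drops 5.5 mm into the notch and stays up. Short of the notch it is not parked.
- tin: The empty white and blue metal thinner tin, lying on its broad face: body 140 mm long, 58 wide, 40 high, with a black screw cap 28 mm across and 22 mm long on the end. Origin on its underside; x along the tin towards the cap, z up. The body spans x -80 to 60 mm, the cap x 60 to 82 mm. About 130 g, balanced near the origin. It may go in either end first.
- screwdriver: Bystander: orange-handled screwdriver, 200 mm long, lying on the bench; origin under its middle.
- paint_pot: Bystander: small paint pot standing, 100 mm across, 108 mm high; origin at the centre of its base.
- spray_can: Bystander: red spray can standing, 53 mm across, 155 mm high; origin at the centre of its base.
- tin_center (a point): Centre of the tin, 20 mm above its origin.
There are look-alikes about, which are no part of the job. Leave any green or yellow look-alike of the tin alone.

How it is judged:
By the outcome, as a careful person would: the job done as asked, in the order asked, and still so for the second after the job is handed in, with the robot touching nothing.
It also fails if it takes over 72 s, if anything falls off the work surface, if the arm or the gripper's body presses on something with over 40 N, if the wrist force passes 120 N, or if a joint passes its speed limit or range.

## Working session

There is one attempt and no reset: what is moved stays moved. The work goes in short steps, Python scripts to look and compute and a tool call to move; the robot and the scene stay as the last step left them, time stands still between calls to the robot, and variables do not carry over. Pictures are saved under pics/ and viewed, at most 10 in all, crops included, and the job is handed in when it is done.

Besides the shell and the picture viewer there is one more tool, called by a JSON object that holds its "op" and its "data", one argument or row to a line. apply_moves: Moves the arm, as the interface text tells. Its arguments: {"type":"object","properties":{"motion":{"type":"string"},"force":{"type":"number"}},"required":["motion"]}

```bash
mkdir -p pics; ls; cat > h.py <<'E'
import numpy as np, cv2
from cell import robot
from scipy.spatial.transform import Rotation as Ro
def snap(n,f=None):
    s=robot.observe(); p=robot.read_camera(n)
    if f: cv2.imwrite('pics/'+f,p['img'][:,:,::-1])
    return s,p
E
python3 - <<'E'
from h import *
import cv2
s,p=snap('scene'); s2,q=snap('side')
cv2.imwrite('pics/a.png',np.vstack([cv2.resize(x['img'],(400,300)) for x in(p,q)])[:,:,::-1])
cv2.imwrite('pics/scene.png',p['img'][:,:,::-1]);cv2.imwrite('pics/side.png',q['img'][:,:,::-1])
print(s)
for pic in (p,q):
  print(pic['fovy'],pic['cx'],pic['cy'],pic['k1'],-pic['R'].T@pic['t'])
for n in ['box','flap','t_handle','tin','screwdriver','paint_pot','spray_can']:
  for nm,pic in(('sc',p),('si',q)):
    try:print(n,nm,[(np.round(d['centre'],3).tolist(),round(d['score'],2)) for d in robot.search_frame(n,pic)])
    except Exception as e:print(n,e)
E
```

```text
pics
{'time': 0.0, 'qpos': array([-1.27301126e+00,  3.42736610e-01,  1.52501830e+00,  3.11460515e-05,
        1.27539712e+00, -1.45975851e-01]), 'qvel': array([-0.00214886, -0.00151325, -0.001897  , -0.00232517, -0.00034555,
        0.00156365]), 'joint_efforts': array([-8.55246071e-04, -4.31249285e+01, -2.44217134e+01,  7.16789486e-02,
        5.60505164e-02, -1.33373201e-04]), 'tool_pos': array([ 0.22532277, -0.47373858,  0.22603731]), 'tool_rot': array([-3.14005419e+00, -2.56290486e-04,  4.43751627e-01]), 'contact_force': array([-0.70975147,  0.14348192,  0.15161369]), 'torque': array([-0.03482687, -0.04662945,  0.00799166]), 'grip_force': 0.0, 'opening': 0.09215258277116979}
49.77113258120687 325.3033230964482 236.44652825899905 -0.1521657715673103 [ 1.25856067 -0.36430196  0.9635265 ]
57.95954778570812 321.64540770202797 240.17460078543706 -0.0908790042617313 [0.07344245 0.72987434 0.77653016]
box sc [([0.706, 0.18, 0.135], 0.57)]
box si [([0.618, 0.25, 0.134], 0.57)]
flap sc [([0.416, 0.317, 0.094], 0.52), ([0.634, 0.128, 0.079], 0.5)]
flap si []
t_handle sc [([0.597, 0.15, 0.22], 0.58)]
t_handle si [([0.589, 0.156, 0.219], 0.63)]
tin sc [([0.254, -0.248, 0.038], 0.94), ([0.621, -0.558, 0.044], 0.86), ([0.442, -0.286, 0.041], 0.75), ([0.436, -0.473, 0.036], 0.62), ([0.421, -0.116, 0.04], 0.57)]
tin si [([0.419, -0.46, 0.034], 0.82), ([0.596, -0.537, 0.038], 0.77), ([0.374, 0.353, 0.108], 0.63), ([0.424, -0.27, 0.035], 0.58), ([0.394, -0.089, 0.041], 0.57)]
screwdriver sc [([0.642, -0.219, 0.024], 0.8)]
screwdriver si [([0.624, -0.209, 0.016], 0.61), ([0.602, -0.367, 0.086], 0.2)]
paint_pot sc [([0.414, 0.318, 0.096], 0.91)]
paint_pot si [([0.374, 0.356, 0.106], 0.62)]
spray_can sc [([0.63, -0.384, 0.106], 0.91)]
spray_can si [([0.603, -0.366, 0.085], 0.82), ([0.62, 0.254, 0.138], 0.22)]
```

View pics/scene.png

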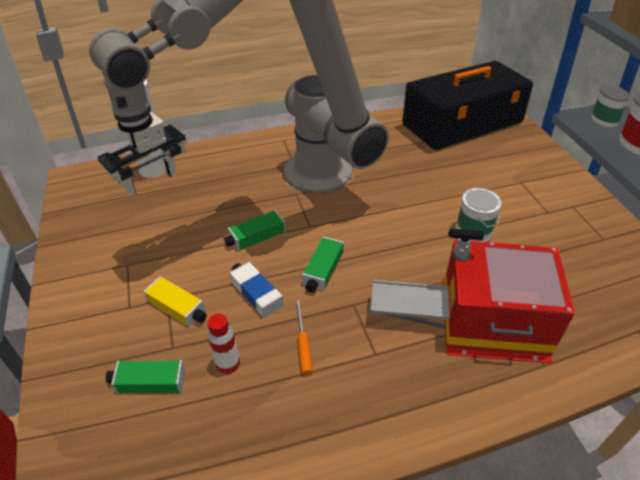

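View pics/side.png

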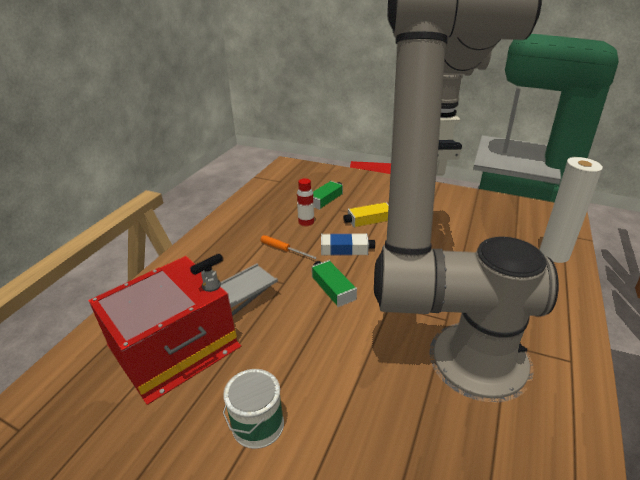

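The white/blue tin is at scene (257,288) and side (345,244). The box has its shelf to the left in the scene picture, and the T-handle is at scene (465,234) and side (207,264). I'll zoom in on both for the corners.

```bash
python3 - <<'E'
import cv2,numpy as np
a=cv2.imread('pics/scene.png');b=cv2.imread('pics/side.png')
A=cv2.resize(a[215:375,360:580],(660,480),interpolation=cv2.INTER_CUBIC)
cv2.imwrite('pics/c1.png',A)
B=cv2.resize(b[240:410,80:290],(720,583),interpolation=cv2.INTER_CUBIC)
cv2.imwrite('pics/c2.png',B)
E
```

```text
(no output)
```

View pics/c1.png

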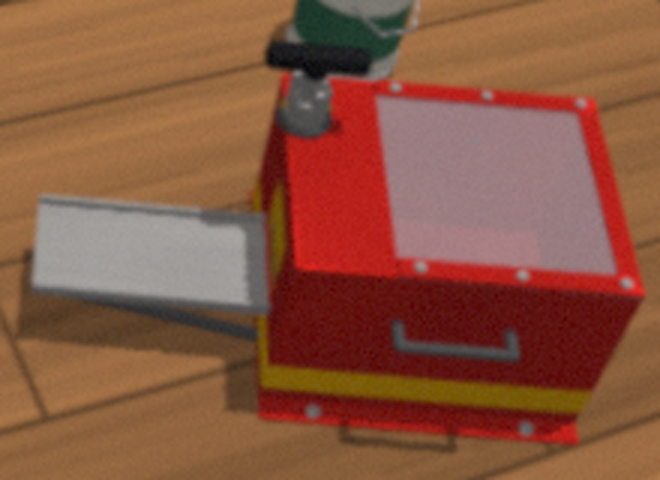

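View pics/c2.png

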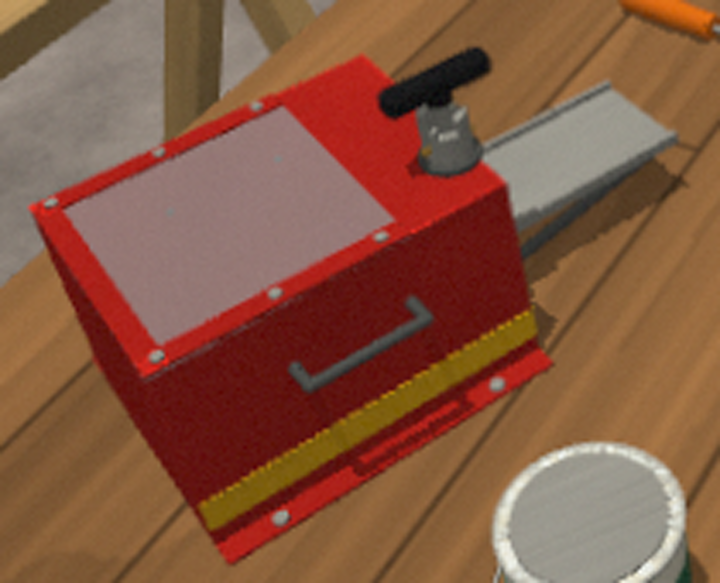

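Roof and shelf corners are clear in both crops. Next I fit the box pose by reprojection and the tin pose by silhouette.

```bash
cat >> h.py <<'E'
def proj(pic,X):
    c=np.atleast_2d(X)@pic['R'].T+pic['t']; s=c[:,:2]/c[:,2:]
    s=s*(1+pic['k1']*(s**2).sum(1,keepdims=True))
    return s*(240/np.tan(np.radians(pic['fovy']/2)))+[pic['cx'],pic['cy']]
def place(v,z,P):
    c,s=np.cos(v[2]),np.sin(v[2]); P=np.atleast_2d(P)
    return np.c_[v[0]+c*P[:,0]-s*P[:,1],v[1]+s*P[:,0]+c*P[:,1],z+P[:,2]]
TIN=np.array([[x,y,z] for x in(-.08,.06) for y in(-.029,.029) for z in(0,.04)]+[[x,.014*np.cos(a),.02+.014*np.sin(a)] for x in(.06,.082) for a in np.arange(0,6.28,.5)])
def sil(pic,X):
    m=np.zeros((480,640),np.uint8); cv2.fillConvexPoly(m,cv2.convexHull(np.round(proj(pic,X)*16).astype(np.int32)),1,shift=4); return m>0
E
cat > fit.py <<'E'
from h import *
from scipy.optimize import least_squares,minimize
s,p=snap('scene'); s2,q=snap('side')
W=np.array([[0,105,155],[240,105,155],[240,-85,155],[0,-85,155],[-175,45,61],[-175,-45,61]])/1e3
S=np.array([[454.3,240],[559,247.3],[575,313],[457,304.5],[373.3,280],[371,310.7]])
D=np.array([[228.2,294],[122.9,349.4],[89.6,300.4],[185.6,256.6],[277.5,278.8],[257.3,264.5]])
f=lambda v:np.r_[(proj(p,place(v,0,W))-S).ravel(),(proj(q,place(v,0,W))-D).ravel()]
r=least_squares(f,[.65,.14,1.57],loss='soft_l1'); print('box',r.x.round(4),np.round(f(r.x).reshape(-1,2),1).tolist())
b=r.x
for n,P in dict(handle=[.013,.058,.216],shelf=[-.0875,0,.055],sill=[0,0,.055]).items(): print(n,place(b,0,P).round(4))
h=place(b,0,[.013,.058,.216])[0]
ms=[]
for pic in(p,q):
    c=np.array([.435,-.28,.03]);best=None
    for d in robot.search_frame('tin',pic): pass
    for d in robot.trace('tin',pic):
        m=d['pixels'];u=np.argwhere(m).mean(0)[::-1];e=np.linalg.norm(u-proj(pic,c)[0])
        if best is None or e<best[0]:best=(e,m,u)
    print(best[0],best[2],best[1].sum());ms.append(best[1])
def cost(v):
    return sum(1-(a&m).sum()/(a|m).sum() for a,m in((sil(x,place(v,0,TIN)),m) for x,m in zip((p,q),ms)))
c0=min(((.435+dx,-.28+dy,y) for dx in(-.02,0,.02) for dy in(-.02,0,.02) for y in np.arange(-3.1,3.1,.15)),key=cost)
o=minimize(cost,c0,method='Nelder-Mead',options=dict(initial_simplex=[c0]+[np.array(c0)+d for d in np.diag([.006,.006,.1])]))
print('tin',o.x.round(4),o.fun,'flip',cost(o.x+[0,0,np.pi]))
for n in('handle',):
  for pic in(p,q): 
    for d in robot.trace('t_handle',pic)[:1]:
        m=d['pixels'];print('T',np.argwhere(m).mean(0)[::-1],proj(pic,h),m.sum())
E
python3 fit.py
```

```text
box [0.6397 0.1185 1.1463] [[-0.5, -1.3], [-1.5, 0.3], [-0.3, 0.2], [1.6, -0.8], [-0.3, -0.9], [-0.5, -1.3], [-0.5, -1.1], [-0.9, 0.7], [-1.0, 0.1], [-0.0, -1.3], [-0.2, -0.7], [-0.4, -1.6]]
handle [[0.5922 0.1543 0.216 ]]
shelf [[0.6037 0.0388 0.055 ]]
sill [[0.6397 0.1185 0.055 ]]
53.950167513155996 [254.62       230.36428571] 1400
1.5886389704543666 [345.67265469 243.87824351] 1002
tin [ 0.4369 -0.2875  0.435 ] 1.16624895572264 flip 1.1704260651629073
T [489.28965764 299.91211089] [[465.94218778 233.81932396]] 16737
T [206.04266667 265.05066667] [[206.67636016 263.58695211]] 375
```

Box fit: yaw 1.146 rad, residuals about 1 px, and the handle at (0.592, 0.154) agrees with the network to within 5 mm. Moving above the handle now, turned in line with the bar.

{"op": "apply_moves", "data": {
  "motion": "100 0 0 -1 0 0 -0.175;100 0 0 -1 0 0 -0.175;100 0 0 -1 0 0 -0.175;100 0 0 -1 0 0 -0.177;100 4.5 0.47 -0.2 0 0 0;100 4.5 0.47 -0.2 0 0 0;100 4.5 0.47 -0.2 0 0 0;100 4.5 0.47 -0.2 0 0 0;100 4.5 0.47 -0.2 0 0 0;100 4.5 0.47 -0.2 0 0 0;100 4.5 0.47 -0.2 0 0 0;100 4.5 0.47 -0.2 0 0 0;100 4.5 0.47 -0.2 0 0 0;100 4.5 0.47 -0.2 0 0 0;100 4.5 0.47 -0.2 0 0 0;100 4.5 0.47 -0.2 0 0 0;100 4.5 0.47 -0.2 0 0 0;100 4.5 0.47 -0.2 0 0 0;100 4.5 0.47 -0.2 0 0 0;100 4.8 0.5 -0.2 0 0 0"
}}

```text
time: 3.7
tool_pos: [0.593, 0.1547, 0.2988]
tool_rot: [3.141, 0.0, 1.146]
contact_force: [0.4, -0.1, -0.6]
opening: 0.0917
grip_force: 0.0
```

```bash
cat >> h.py <<'E'
def wpic(f=None):
    s,p=snap('wrist',f); T=np.eye(4); T[:3,:3]=Ro.from_euler('xyz',s['tool_rot']).as_matrix(); T[:3,3]=s['tool_pos']
    C=T@np.array(p['hand_eye']); p['R']=C[:3,:3].T; p['t']=-C[:3,:3].T@C[:3,3]; return s,p
E
python3 - <<'E'
from h import *
s,p=wpic('w1.png')
print(s['tool_pos'],s['tool_rot'],s['qpos'],p['hand_eye'])
b=[.6397,.1185,1.1463]
P=np.array([[-25,58,225],[51,58,225],[13,58,225],[13,49,225],[13,67,225],[0,105,155],[0,-85,155]])/1e3
print(proj(p,place(b,0,P)).round())
for d in robot.trace('t_handle',p)[:2]: print(d['score'],np.argwhere(d['pixels']).mean(0)[::-1],d['pixels'].sum())
print([(d['centre'],d['score']) for d in robot.search_frame('t_handle',p)])
E
```

```text
[0.59295045 0.15469011 0.29879049] [3.14130682e+00 1.35062953e-04 1.14560875e+00] [ 1.30333284e-01  4.71246459e-01  1.12740469e+00 -2.65604216e-04
  1.54276988e+00  5.55528266e-01] [[ 1.78622974e-04 -9.56790395e-01 -2.90778452e-01  7.76961283e-02]
 [ 9.99999833e-01  3.30669336e-04 -4.73756909e-04  1.17194131e-03]
 [ 5.49437578e-04 -2.90778319e-01  9.56790294e-01 -1.58863194e-01]
 [ 0.00000000e+00  0.00000000e+00  0.00000000e+00  1.00000000e+00]]
[[316. 297.]
 [315. 195.]
 [316. 248.]
 [328. 248.]
 [303. 248.]
 [265. 237.]
 [471. 237.]]
[([0.5893, 0.1607, 0.226], 0.74)]
```

View pics/w1.png

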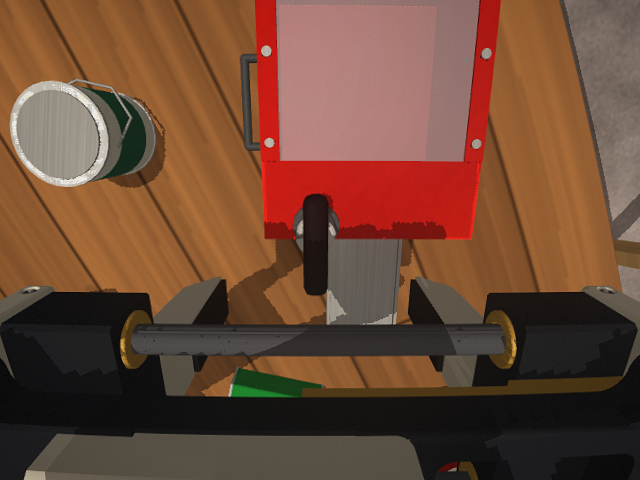

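The bar's top spans columns 303–328 and rows 193–297, within 2 px of the prediction. Descending and gripping.

{"op": "apply_moves", "data": {
  "motion": "100 0 0 1.5 0 0 0;100 0 0 1.5 0 0 0;100 0 0 1.5 0 0 0;100 0 0 1.5 0 0 0;100 0 0 1.4 0 0 0;100 0 0 1.2 0 0 0;100 0 0 0.8 0 0 0;100 0 0 0.5 0 0 0;0 0 0 0 0 0 0;0 0 0 0 0 0 0;0 0 0 0 0 0 0;0 0 0 0 0 0 0;0 0 0 0 0 0 0;0 0 0 0 0 0 0;0 0 0 0 0 0 0",
  "force": 45
}}

```text
time: 5.72
tool_pos: [0.5923, 0.1534, 0.1997]
tool_rot: [3.142, 0.0, 1.146]
contact_force: [0.2, 0.3, 0.5]
opening: 0.0267
grip_force: 0.0
```

{"op": "apply_moves", "data": {
  "motion": "0 0 0 0 0 0 0;0 0 0 0 0 0 0;0 0 0 0 0 0 0;0 0 0 0 0 0 0"
}}

```text
time: 6.22
tool_pos: [0.591, 0.154, 0.1996]
tool_rot: [-3.139, 0.001, 1.146]
contact_force: [-5.1, 2.0, 2.1]
opening: 0.0177
grip_force: 45.0
```

{"op": "apply_moves", "data": {
  "motion": "0 0 0 -0.5 0 0 0;0 0 0 -0.5 0 0 0;0 0 0 -0.5 0 0 0;0 0 0 -0.5 0 0 0;0 0 0 -0.3 0 0 0;0 0 0 -0.2 0 0 0;0 0 0 0 0 0 0"
}}

```text
time: 7.1
tool_pos: [0.5909, 0.1539, 0.2227]
tool_rot: [-3.137, 0.002, 1.146]
contact_force: [-3.5, 3.7, -13.1]
opening: 0.0175
grip_force: 45.0
```

{"op": "apply_moves", "data": {
  "motion": "0 0 0 -0.1 0 0 0;0 0 0 -0.1 0 0 0;0 0 0 0 0 0 -0.14;0 0 0 0 0 0 -0.14;0 0 0 0 0 0 -0.14;0 0 0 0 0 0 -0.14"
}}

```text
time: 7.85
tool_pos: [0.5914, 0.1539, 0.2248]
tool_rot: [-3.138, -0.001, 1.711]
contact_force: [-1.9, 4.4, -13.4]
opening: 0.0176
grip_force: 45.0
```

{"op": "apply_moves", "data": {
  "motion": "0 0 0 0 0 0 -0.14;0 0 0 0 0 0 -0.14;0 0 0 0 0 0 -0.14;0 0 0 0 0 0 -0.14;0 0 0 0 0 0 -0.12;0 0 0 0 0 0 0;0 0 0 0 0 0 0"
}}

```text
time: 8.72
tool_pos: [0.592, 0.1542, 0.225]
tool_rot: [-3.141, -0.003, 2.386]
contact_force: [0.8, 5.8, -13.4]
opening: 0.0174
grip_force: 45.0
```

```bash
python3 -c "
from h import *
s=robot.observe();print(s['tool_rot'],s['torque'],s['contact_force'])"
```

```text
[-3.14070056e+00 -2.56630146e-03  2.38610353e+00] [ 1.00617673 -0.23497636  0.00239855] [  0.83795426   5.80271122 -13.43644628]
```

{"op": "apply_moves", "data": {
  "motion": "0 0 0 0.3 0 0 0;0 0 0 0.3 0 0 0;0 0 0 0.2 0 0 0;0 0 0 0.1 0 0 0;0 0 0 0 0 0 0"
}}

```text
time: 9.35
tool_pos: [0.592, 0.1542, 0.2164]
tool_rot: [-3.141, -0.002, 2.386]
contact_force: [-0.9, 5.6, -12.0]
opening: 0.0176
grip_force: 45.0
```

{"op": "apply_moves", "data": {
  "motion": "0 0 0 0.1 0 0 0;0 0 0 0.1 0 0 0;0 0 0 0 0 0 0"
}}

```text
time: 9.72
tool_pos: [0.5921, 0.1542, 0.216]
tool_rot: [3.141, -0.001, 2.386]
contact_force: [-3.0, 4.8, -4.6]
opening: 0.0173
grip_force: 45.0
```

The plunger bottomed at 16.4 mm lift and the load dropped from 12 to 4.6 N, so it is seated in the notch. Releasing.

{"op": "apply_moves", "data": {
  "motion": "0 0 0 0.05 0 0 0;40 0 0 0 0 0 0;60 0 0 0 0 0 0;60 0 0 0 0 0 0;60 0 0 -1 0 0 0;60 0 0 -2 0 0 0;60 0 0 -3 0 0 0;60 0 0 -3 0 0 0"
}}

```text
time: 10.72
tool_pos: [0.5924, 0.1533, 0.307]
tool_rot: [3.141, 0.001, 2.386]
contact_force: [0.6, -0.1, 0.7]
opening: 0.0552
grip_force: 0.0
```

```bash
cat > tin.py <<'E'
from h import *
from scipy.optimize import minimize
def cmask(pic,c,rad):
    h=cv2.cvtColor(pic['img'],cv2.COLOR_RGB2HSV).astype(int);H,S,V=h[...,0],h[...,1],h[...,2]
    m=((S<50)&(V>110))|((H>100)&(H<130)&(S>60)); 
    k=np.zeros(m.shape,np.uint8);cv2.circle(k,tuple(int(x) for x in c),rad,1,-1)
    m=(m&(k>0)).astype(np.uint8);m=cv2.morphologyEx(m,cv2.MORPH_CLOSE,np.ones((3,3)));n,l,st,ce=cv2.connectedComponentsWithStats(m)
    i=1+np.argmax(st[1:,4]);return l==i
def fit(pics,masks,c0,z=0,P=TIN[:8]):
    def cost(v): return sum(1-(a&m).sum()/max((a|m).sum(),1) for a,m in((sil(x,place(v,z,P)),m) for x,m in zip(pics,masks)))
    c=min(((c0[0]+dx,c0[1]+dy,y) for dx in(-.01,0,.01) for dy in(-.01,0,.01) for y in np.arange(-3.1,3.1,.15)),key=cost)
    o=minimize(cost,c,method='Nelder-Mead',options=dict(xatol=1e-4,fatol=1e-4,initial_simplex=[c]+[np.array(c)+d for d in np.diag([.006,.006,.1])]));return o.x,o.fun
E
python3 - <<'E'
from tin import *
s,p=snap('scene','s2.png');s,q=snap('side','d2.png')
ms=[cmask(p,(257,288),40),cmask(q,(346,244),32)]
for m in ms: u=np.argwhere(m);print(m.sum(),u.min(0),u.max(0))
print(fit((p,q),ms,(.435,-.285)))
for pic in (p,q):
  for d in robot.trace('t_handle',pic)[:2]:
    u=np.argwhere(d['pixels'])[:,::-1].astype(np.float32);print(len(u),u.mean(0),cv2.minAreaRect(u))
b=[.6397,.1185,1.1463]
a=1.146+1.22; c=place(b,0,[.013,.058,.2325])[0]
for pic in (p,q): print(proj(pic,np.array([c+[.038*np.cos(a)*k,.038*np.sin(a)*k,0] for k in(-1,0,1)])).round(1).tolist())
E
```

```text
1312 [262 230] [313 282]
966 [234 321] [254 370]
(array([ 0.44903695, -0.2834019 ,  0.33196659]), np.float64(0.3245981848391487))
287 [466.1568  230.85365] ((465.29998779296875, 232.10000610351562), (10.11928653717041, 34.78504943847656), 18.434947967529297)
106 [451.4717  293.10376] ((451.5, 293.0), (26.0, 5.0), 90.0)
262 [205.73665 260.1374 ] ((206.66439819335938, 261.9383544921875), (33.12264633178711, 9.714415550231934), 69.44395446777344)
1017 [345.62143 244.05605] ((347.5, 244.0), (20.0, 53.0), 90.0)
[[462.3, 239.3], [467.4, 228.1], [472.2, 217.5]]
[[202.3, 247.9], [205.4, 257.4], [208.7, 267.6]]
```

The T-handle has turned and sits raised, so the plunger is parked. The tin's cap points roughly to world −x. Moving over the tin for a close look.

{"op": "apply_moves", "data": {
  "motion": "100 0 0 0 0 0 0.1655;100 0 0 0 0 0 0.1655;100 0 0 0 0 0 0.1655;100 0 0 0 0 0 0.1655;100 0 0 0 0 0 0.1655;100 0 0 0 0 0 0.1655;100 0 0 0 0 0 0.1655;100 0 0 0 0 0 0.1655;100 0 0 0 0 0 0.1655;100 0 0 0 0 0 0.1655;100 0 0 0 0 0 0.1655;100 0 0 0 0 0 0.1655;100 -3.67 4.28 0.71 0 0 0;100 -3.67 4.28 0.71 0 0 0;100 -3.67 4.28 0.71 0 0 0;100 -3.67 4.28 0.71 0 0 0;100 -3.67 4.28 0.71 0 0 0;100 -3.67 4.28 0.71 0 0 0;100 -3.67 4.28 0.71 0 0 0;100 -3.67 4.28 0.71 0 0 0"
}}

```text
time: 13.42
tool_pos: [0.4538, -0.2775, 0.247]
tool_rot: [-3.14, 0.001, 0.4]
contact_force: [0.0, -0.2, -0.2]
opening: 0.0919
grip_force: 0.0
```

```bash
python3 - <<'E'
from tin import *
s,p=wpic('w2.png')
print(s['tool_pos'],s['tool_rot'],s['qpos'])
c=proj(p,[.437,-.285,.02])[0];print(c)
best=None
for d in robot.trace('tin',p):
    u=np.argwhere(d['pixels'])[:,::-1].astype(np.float32); print(len(u),u.mean(0),cv2.minAreaRect(u),d['score'])
m=cmask(p,c,140);u=np.argwhere(m)[:,::-1].astype(np.float32);print('col',len(u),u.mean(0),cv2.minAreaRect(u))
print(fit((p,),[m],(.437,-.285)))
E
```

```text
[ 0.45381656 -0.2775359   0.24699818] [-3.13980160e+00  9.48849006e-04  3.99684333e-01] [-6.92984521e-01  3.40874445e-01  1.46851579e+00 -1.88706249e-05
  1.33422920e+00  4.78132763e-01]
[317.14974409 220.9239583 ]
3633 [456.07623 264.44537] ((460.84210205078125, 265.12835693359375), (91.89823913574219, 59.702537536621094), 33.95906066894531) 0.96
7176 [317.51895 222.70499] ((318.0, 228.0), (142.0, 56.0), 90.0) 0.95
7750 [162.00504 185.17278] ((164.27960205078125, 183.45040893554688), (57.84723663330078, 150.17718505859375), 58.90268325805664) 0.8
7908 [592.6754  170.83675] ((600.25, 174.25), (135.05738830566406, 72.12489318847656), 45.0) 0.68
1854 [246.38242 365.9574 ] ((247.8873291015625, 364.7369384765625), (81.70146179199219, 64.14664459228516), 29.24882698059082) 0.67
col 6549 [317.9319  220.22385] ((318.5, 221.5), (125.0, 55.0), 90.0)
(array([ 0.44589758, -0.2826637 ,  0.37675809]), np.float64(0.04354178842781997))
```

View pics/w2.png

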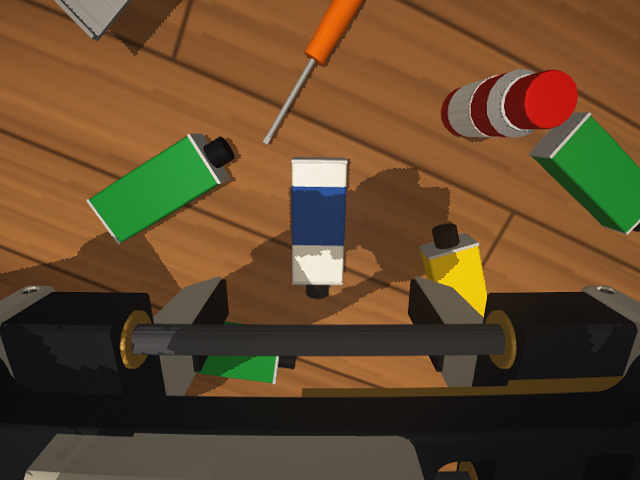

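The tin is central at (318,222), with its cap towards image bottom (317,292). The fit puts the body centre at (0.4366, −0.2864) with the axis at yaw 0.377, IoU 0.96. The neighbours are clear of the fingers, so I'll pick it.

{"op": "apply_moves", "data": {
  "motion": "90 -1 0.1 2 0 0 0.023;90 -0.9 0.05 3 0 0 0;90 0 0 4 0 0 0;90 0 0 4 0 0 0;90 0 0 4 0 0 0;90 0 0 3 0 0 0;90 0 0 2 0 0 0;90 0 0 1 0 0 0;90 0 0 0.5 0 0 0;90 0 0 0 0 0 0;50 0 0 0 0 0 0;30 0 0 0 0 0 0;30 0 0 0 0 0 0;30 0 0 0 0 0 0;30 0 0 0 0 0 0;30 0 0 0 0 0 0;30 0 0 0 0 0 0",
  "force": 25
}}

```text
time: 15.65
tool_pos: [0.4383, -0.285, 0.0138]
tool_rot: [3.141, -0.0, 0.377]
contact_force: [-0.9, 2.0, 5.9]
opening: 0.0579
grip_force: 25.0
```

{"op": "apply_moves", "data": {
  "motion": "30 0 0 -1 0 0 0;30 0 0 -3 0 0 0;30 0 0 -4 0 0 0;30 0 0 -4 0 0 0;30 0 0 -4 0 0 0;30 0 0 -4 0 0 0;30 0 0 0 0 0 -0.1777;30 0 0 0 0 0 -0.1777;30 0 0 0 0 0 -0.1777;30 0 0 0 0 0 -0.1777;30 0 0 0 0 0 -0.1777;30 0 0 0 0 0 -0.1777;30 0 0 0 0 0 -0.1777;30 0 0 0 0 0 -0.1777;30 0 0 0 0 0 -0.1777;30 0 0 0 0 0 -0.1777;30 0 0 0 0 0 -0.1777;30 0 0 0 0 0 -0.1777;30 0 0 0 0 0 -0.1777;30 0 0 0 0 0 -0.1777"
}}

```text
time: 18.15
tool_pos: [0.4379, -0.2847, 0.2135]
tool_rot: [3.141, -0.0, 2.87]
contact_force: [-1.6, -0.5, -1.3]
opening: 0.0578
grip_force: 25.0
```

{"op": "apply_moves", "data": {
  "motion": "30 0 0 0 0 0 -0.1777;30 0 0 0 0 0 -0.1777;30 0 0 0 0 0 -0.1777;30 0 0 0 0 0 -0.1777;30 0 0 0 0 0 -0.1777;30 0 0 0 0 0 -0.1777;30 0 0 0 0 0 -0.1777;30 0 0 0 0 0 -0.1777;30 0 0 0 0 0 0"
}}

```text
time: 19.27
tool_pos: [0.4747, -0.2219, 0.2055]
tool_rot: [3.142, -0.097, -2.097]
contact_force: [-0.2, 0.4, -1.1]
opening: 0.0581
grip_force: 25.0
```

Joint 6 touched its limit there, and the margin returns as the base turns. I'll work out the correction from the measured pose.

```bash
cat >> h.py <<'E'
def plan(pos,R,n):
    "per-row shift (cm) and turn in tool axes, n equal rows, straight line"
    s=robot.observe(); R0=Ro.from_euler('xyz',s['tool_rot']); d=(np.array(pos)-s['tool_pos'])/n*100
    w=(R0.inv()*R).as_rotvec()/n
    print('at',s['tool_pos'].round(4),s['tool_rot'].round(3),'q',s['qpos'].round(3),'turn/row',w.round(4))
    for i in range(n): print((R0*Ro.from_rotvec(w*i)).inv().apply(d).round(2))
BOX=[.6397,.1185,1.1463]
def boxp(x,y,z): return place(BOX,0,[x,y,z])[0]
def Rb(tilt): # tool x = -box x, tilted back by tilt (rad): tool z leans to +box x
    return Ro.from_euler('z',BOX[2]-np.pi)*Ro.from_euler('x',np.pi)*Ro.from_euler('y',tilt)
E
python3 - <<'E'
from h import *
print(Rb(0).as_matrix().round(2), Rb(.7).as_matrix()[:,2].round(2))
plan([.5964,.0228,.2135],Rb(0),8)
E
```

```text
[[-0.41 -0.91 -0.  ]
 [-0.91  0.41  0.  ]
 [ 0.    0.   -1.  ]] [-0.27 -0.59 -0.76]
at [ 0.4747 -0.2219  0.2055] [ 3.142 -0.097 -2.097] q [-0.524  0.366  1.554 -0.103  1.224 -3.105] turn/row [ 0.0006 -0.0121 -0.0127]
[-3.38  0.22 -0.43]
[-3.39  0.18 -0.39]
[-3.4   0.13 -0.35]
[-3.4   0.09 -0.31]
[-3.41  0.05 -0.27]
[-3.41  0.   -0.22]
[-3.41 -0.04 -0.18]
[-3.41 -0.08 -0.14]
```

{"op": "apply_moves", "data": {
  "motion": "30 -3.38 0.22 -0.43 0 -0.012 -0.0127;30 -3.39 0.18 -0.39 0 -0.012 -0.0127;30 -3.4 0.13 -0.35 0 -0.012 -0.0127;30 -3.4 0.09 -0.31 0 -0.012 -0.0127;30 -3.41 0.05 -0.27 0 -0.012 -0.0127;30 -3.41 0 -0.22 0 -0.012 -0.0127;30 -3.41 -0.04 -0.18 0 -0.012 -0.0127;30 -3.41 -0.08 -0.14 0 -0.012 -0.0127;30 0 0 0 0 0 0"
}}

```text
time: 20.4
tool_pos: [0.5973, 0.0202, 0.2136]
tool_rot: [3.138, -0.001, -1.999]
contact_force: [-0.3, -0.0, -1.8]
opening: 0.0583
grip_force: 25.0
```

```bash
sed -i "s/'y',tilt)/'y',-tilt)/" h.py; python3 - <<'E'
from h import *
plan([.5964,.0228,.12],Rb(0),1)
E
```

```text
at [0.5973 0.0202 0.2136] [ 3.138e+00 -1.000e-03 -1.999e+00] q [-0.095  0.488  1.331  0.     1.326 -2.808] turn/row [ 0.0036 -0.0008 -0.004 ]
[-0.2   0.16  9.36]
```

{"op": "apply_moves", "data": {
  "motion": "30 -0.2 0.15 3 0 0 -0.004;30 0 0 3.5 0 0 0;30 0 0 3 0 0 0;30 0 0 2 0 0 0;30 0 0 1.2 0 0 0;30 0 0 0.8 0 0 0;30 0 0 0.5 0 0 0;30 0 0 0.2 0 0 0;30 0 0 0.1 0 0 0;30 0 0 0 0 0 0"
}}

```text
time: 21.65
tool_pos: [0.5961, 0.0218, 0.071]
tool_rot: [3.139, -0.001, -1.996]
contact_force: [-0.1, -0.3, -2.2]
opening: 0.0577
grip_force: 25.0
```

```bash
python3 - <<'E'
from h import *
plan([.5964,.0228,.0695],Rb(0),1)
s,p=snap('scene','s3.png'); s,q=snap('side','d3.png')
v=np.zeros((480,800,3),np.uint8)
A=cv2.resize(p['img'][230:350,350:500],(600,480)); B=cv2.resize(q['img'][230:310,190:300],(200,145))
cv2.imwrite('pics/e3.png',A[:,:,::-1])
E
```

```text
at [0.5961 0.0218 0.071 ] [ 3.139e+00 -1.000e-03 -1.996e+00] q [-0.092  0.628  1.51  -0.     1.006 -2.808] turn/row [ 0.0029 -0.0011 -0.0011]
[-0.1   0.01  0.15]
```

View pics/e3.png

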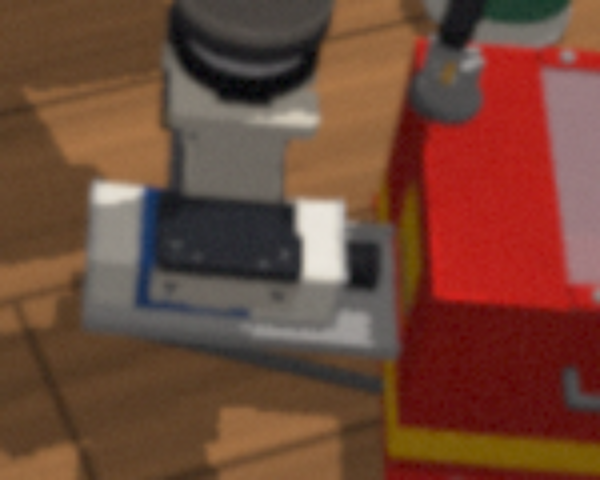

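The tin lies between the lips with its cap just short of the flap. Lowering the last bit and letting go.

{"op": "apply_moves", "data": {
  "motion": "30 0 0 0.1 0 0 0;30 0 0 0.1 0 0 0;30 0 0 0.05 0 0 0;30 0 0 0 0 0 0;70 0 0 0 0 0 0;85 0 0 0 0 0 0;85 0 0 0 0 0 0;85 0 0 0 0 0 0;85 0 0 -1 0 0 0;85 0 0 -2 0 0 0;85 0 0 -3 0 0 0;85 0 0 -3 0 0 0;85 0 0 0 0 0 0"
}}

```text
time: 23.38
tool_pos: [0.5979, 0.0216, 0.1614]
tool_rot: [-3.139, 0.001, -1.996]
contact_force: [-0.0, -0.2, -0.4]
opening: 0.0781
grip_force: 0.0
```

```bash
python3 - <<'E'
from tin import *
s,p=snap('scene','s4.png'); s,q=snap('side','d4.png'); s,w=wpic('w4.png')
print(s['tool_pos'],s['contact_force'])
# blue-band + white in wrist picture
c=proj(w,boxp(-.1,0,.095))[0];print('pred',c, proj(w,boxp(-.173,0,.095)),proj(w,boxp(-.033,0,.095)),proj(w,boxp(-.1,.029,.095)),proj(w,boxp(-.1,-.029,.095)))
for d in robot.trace('tin',w)[:3]:
    u=np.argwhere(d['pixels'])[:,::-1].astype(np.float32);print(d['score'],len(u),u.mean(0),cv2.minAreaRect(u))
print([(d['centre'].round(3) if hasattr(d['centre'],'round') else d['centre'],d['score']) for d in robot.search_frame('tin',w)])
E
```

```text
[0.59603183 0.02176376 0.1581416 ] [0.00320331 0.37629605 0.46043516]
pred [319.06820541 263.88087409] [[319.07220919 154.77201983]] [[319.05638708 347.87919386]] [[361.30571326 263.76169224]] [[276.78991354 263.96161256]]
0.88 5318 [505.52142   16.587627] ((481.0, 23.5), (47.0, 200.0), 90.0)
0.72 15397 [317.1312  234.53705] ((315.38775634765625, 254.68576049804688), (92.03562927246094, 216.67666625976562), 0.8951737284660339)
[([0.3995, -0.071, 0.0346], 0.9), ([0.5936, 0.0079, 0.0983], 0.6)]
```

View pics/w4.png

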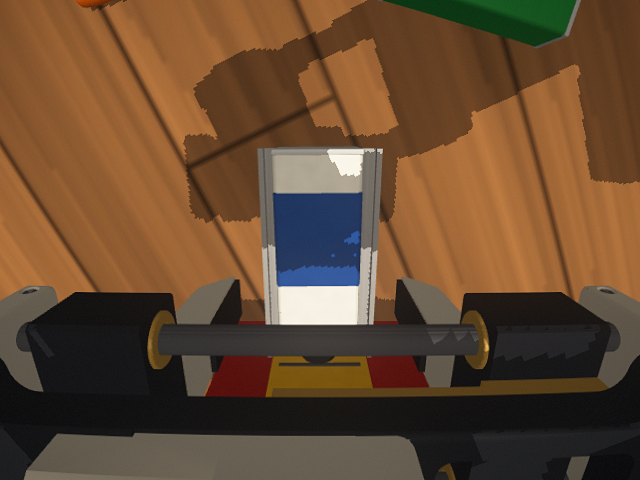

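The tin is straight on the shelf, with its rear edge at row 150 (about box x −0.175) and its cap at the yellow flap. Planning the 40° tilted approach to its rear end.

```bash
python3 - <<'E'
from h import *
t=np.radians(40)
plan(boxp(-.187,0,.120),Rb(t),8)
E
```

```text
at [0.5955 0.0218 0.1569] [ 3.136e+00 -2.000e-03 -1.996e+00] q [-0.092  0.534  1.416 -0.     1.198 -2.808] turn/row [ 0.0006 -0.0875 -0.0004]
[ 1.01 -0.01  0.46]
[ 1.04 -0.01  0.37]
[ 1.07 -0.01  0.28]
[ 1.09 -0.01  0.19]
[ 1.11 -0.01  0.09]
[ 1.11 -0.01 -0.01]
[ 1.1  -0.01 -0.1 ]
[ 1.09 -0.01 -0.2 ]
```

{"op": "apply_moves", "data": {
  "motion": "85 1.01 0 0.46 0 -0.0875 0;85 1.04 0 0.37 0 -0.0875 0;85 1.07 0 0.28 0 -0.0875 0;85 1.09 0 0.19 0 -0.0875 0;85 1.11 0 0.09 0 -0.0875 0;85 1.11 0 0 0 -0.0875 0;85 1.1 0 -0.1 0 -0.0875 0;85 1.09 0 -0.2 0 -0.0875 0;85 0 0 0 0 0 0"
}}

```text
time: 24.75
tool_pos: [0.6209, 0.0353, 0.1907]
tool_rot: [3.057, 0.499, -2.192]
contact_force: [-0.1, -0.4, -0.2]
opening: 0.078
grip_force: 0.0
```

```bash
python3 - <<'E'
from h import *
t=np.radians(40)
plan(boxp(-.148,0,.071),Rb(t),5)
print(robot.observe()['contact_force'])
E
```

```text
at [0.6209 0.0353 0.1907] [ 3.057  0.499 -2.192] q [-0.321  0.482  1.525  0.559  1.133 -3.105] turn/row [-0.0053 -0.0382 -0.0342]
[ 2.32 -0.04  1.47]
[2.37 0.03 1.38]
[2.42 0.11 1.29]
[2.46 0.18 1.19]
[2.5  0.26 1.1 ]
[-0.09363838 -0.38216444 -0.20575688]
```

Joint 6 limits this variant, so I'll use the mirrored grasp (tool turned half a turn). First I back off to be clear of the T-handle.

```bash
python3 - <<'E'
from h import *
plan(boxp(-.19,0,.25),Rb(0),6)
E
```

```text
at [0.6209 0.0353 0.1907] [ 3.057  0.499 -2.192] q [-0.321  0.482  1.525  0.559  1.133 -3.105] turn/row [ 0.0057  0.0842 -0.0286]
[ 1.1   0.08 -1.73]
[ 1.24  0.1  -1.63]
[ 1.37  0.13 -1.52]
[ 1.49  0.17 -1.4 ]
[ 1.6   0.2  -1.27]
[ 1.69  0.24 -1.13]
```

{"op": "apply_moves", "data": {
  "motion": "85 1.1 0.1 -1.73 0.006 0.084 -0.0286;85 1.24 0.1 -1.63 0.006 0.084 -0.0286;85 1.37 0.13 -1.52 0.006 0.084 -0.0286;85 1.49 0.17 -1.4 0.006 0.084 -0.0286;85 1.6 0.2 -1.27 0.006 0.084 -0.0286;85 1.69 0.24 -1.13 0.006 0.084 -0.0286;85 0 0 0 0 0 0.1745;85 0 0 0 0 0 0.1745;85 0 0 0 0 0 0.1745;85 0 0 0 0 0 0.1745;85 0 0 0 0 0 0.1745;85 0 0 0 0 0 0.1745;85 0 0 0 0 0 0.1745;85 0 0 0 0 0 0.1745;85 0 0 0 0 0 0.1745;85 0 0 0 0 0 0.1745;85 0 0 0 0 0 0.1745;85 0 0 0 0 0 0.1745;85 0 0 0 0 0 0.1745"
}}

```text
time: 27.12
tool_pos: [0.561, -0.0541, 0.2497]
tool_rot: [3.141, 0.001, 2.015]
contact_force: [0.5, 0.3, 1.0]
opening: 0.0781
grip_force: 0.0
```

{"op": "apply_moves", "data": {
  "motion": "85 0 0 0 0 0 0.1745;85 0 0 0 0 0 0.1745;85 0 0 0 0 0 0.1745;85 0 0 0 0 0 0.1745;85 0 0 0 0 0 0.1745"
}}

```text
time: 27.75
tool_pos: [0.561, -0.0541, 0.2497]
tool_rot: [3.14, 0.0, 1.142]
contact_force: [0.0, -0.0, 0.6]
opening: 0.0782
grip_force: 0.0
```

```bash
cat >> h.py <<'E'
def Rf(tilt): return Rb(tilt)*Ro.from_euler('z',np.pi)
E
python3 - <<'E'
from h import *
plan(boxp(-.187,0,.120),Rf(np.radians(40)),8)
E
```

```text
at [ 0.561  -0.0541  0.2497] [3.14  0.    1.142] q [-0.232  0.397  1.377 -0.     1.366  0.197] turn/row [ 0.0003  0.0873 -0.0004]
[0.03 0.01 1.62]
[-0.11  0.01  1.62]
[-0.25  0.01  1.6 ]
[-0.39  0.01  1.57]
[-0.52  0.01  1.53]
[-0.65  0.01  1.48]
[-0.78  0.01  1.42]
[-0.9   0.01  1.35]
```

{"op": "apply_moves", "data": {
  "motion": "85 0.03 0.01 1.62 0 0.0873 0;85 -0.11 0.01 1.62 0 0.0873 0;85 -0.25 0.01 1.6 0 0.0873 0;85 -0.39 0.01 1.57 0 0.0873 0;85 -0.52 0.01 1.53 0 0.0873 0;85 -0.65 0.01 1.48 0 0.0873 0;85 -0.78 0.01 1.42 0 0.0873 0;85 -0.9 0.01 1.35 0 0.0873 0;85 0 0 0 0 0 0"
}}

```text
time: 28.88
tool_pos: [0.562, -0.0522, 0.1186]
tool_rot: [-3.137, -0.699, 1.143]
contact_force: [-0.1, -0.1, 0.1]
opening: 0.0781
grip_force: 0.0
```

```bash
python3 - <<'E'
from h import *
plan(boxp(-.148,0,.071),Rf(np.radians(40)),5)
E
```

```text
at [ 0.562  -0.0522  0.1186] [-3.137 -0.699  1.143] q [-0.607  0.575  1.718  0.77   1.141 -0.619] turn/row [-0.0005 -0.0002 -0.0005]
[-0.01  0.01  1.24]
[-0.01  0.01  1.24]
[-0.01  0.01  1.24]
[-0.01  0.01  1.24]
[-0.01  0.01  1.24]
```

{"op": "apply_moves", "data": {
  "motion": "85 0 0 1.5 0 0 0;85 0 0 1.5 0 0 0;85 0 0 1.5 0 0 0;85 0 0 1.2 0 0 0;85 0 0 0.5 0 0 0;85 0 0 0 0 0 0;50 0 0 0 0 0 0;30 0 0 0 0 0 0;30 0 0 0 0 0 0;30 0 0 0 0 0 0;30 0 0 0 0 0 0;30 0 0 0 0 0 0",
  "force": 30
}}

```text
time: 30.38
tool_pos: [0.5803, -0.0158, 0.0739]
tool_rot: [3.137, -0.7, 1.15]
contact_force: [-0.6, -3.0, 3.9]
opening: 0.0579
grip_force: 30.0
```

```bash
python3 - <<'E'
from h import *
print(robot.observe()['contact_force'])
plan(boxp(-.04,0,.073),Rf(np.radians(40)),10)
E
```

```text
[-0.64642866 -3.00173222  3.88284155]
at [ 0.5803 -0.0158  0.0739] [ 3.137 -0.7    1.15 ] q [-0.531  0.647  1.746  0.844  1.03  -0.665] turn/row [ 0.0002 -0.0002  0.0003]
[ 0.81 -0.01  0.7 ]
[ 0.81 -0.01  0.7 ]
[ 0.81 -0.01  0.7 ]
[ 0.81 -0.01  0.69]
[ 0.81 -0.01  0.69]
[ 0.81 -0.01  0.69]
[ 0.81 -0.01  0.69]
[ 0.81 -0.01  0.69]
[ 0.81 -0.01  0.69]
[ 0.81 -0.01  0.69]
```

{"op": "apply_moves", "data": {
  "motion": "30 0.13 0 -0.15 0 0 0;30 0.77 0 0.64 0 0 0;30 0.77 0 0.64 0 0 0;30 0.77 0 0.64 0 0 0;30 0.77 0 0.64 0 0 0;30 0.77 0 0.64 0 0 0"
}}

```text
time: 31.12
tool_pos: [0.6009, 0.0306, 0.0758]
tool_rot: [3.138, -0.699, 1.15]
contact_force: [-1.3, -2.1, -2.0]
opening: 0.0579
grip_force: 30.0
```

{"op": "apply_moves", "data": {
  "motion": "30 0.77 0 0.64 0 0 0;30 0.77 0 0.64 0 0 0;30 0.77 0 0.64 0 0 0;30 0.77 0 0.64 0 0 0;30 0.77 0 0.64 0 0 0;30 0 0 0 0 0 0"
}}

```text
time: 31.88
tool_pos: [0.6214, 0.0766, 0.0762]
tool_rot: [3.138, -0.7, 1.15]
contact_force: [-1.2, -0.2, -3.9]
opening: 0.0576
grip_force: 30.0
```

```bash
python3 - <<'E'
from h import *
print(robot.observe()['contact_force'])
plan(boxp(-.016,0,.073),Rf(np.radians(40)),1)
s,p=snap('scene');s,q=snap('side')
A=cv2.resize(p['img'][215:355,360:570],(600,400),interpolation=cv2.INTER_CUBIC)
cv2.imwrite('pics/e5.png',A[:,:,::-1])
E
```

```text
[-1.17933657 -0.23764296 -3.9089516 ]
at [0.6214 0.0766 0.0762] [ 3.138 -0.7    1.15 ] q [-0.342  0.659  1.707  0.912  0.947 -0.541] turn/row [ 0.0008 -0.0019  0.0031]
[ 2.06 -0.05  2.16]
```

View pics/e5.png

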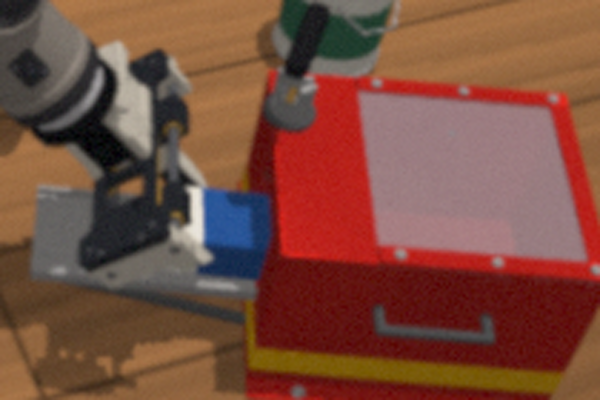

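The tin is going in through the flap, straight and held at its rear. Pushing on until the fingers are near the face.

{"op": "apply_moves", "data": {
  "motion": "30 0.77 0 0.64 0 0 0;30 0.77 0 0.64 0 0 0;30 0.46 0 0.39 0 0 0;30 0.15 0 0.13 0 0 0;30 0 0 0 0 0 0"
}}

```text
time: 32.6
tool_pos: [0.6327, 0.1017, 0.0763]
tool_rot: [3.138, -0.7, 1.15]
contact_force: [0.3, 0.8, -4.7]
opening: 0.0581
grip_force: 30.0
```

```bash
python3 - <<'E'
from h import *
print(robot.observe()['contact_force'])
plan(boxp(-.017,0,.073),Rf(np.radians(40)),1)
E
```

```text
[ 0.26304276  0.76195507 -4.71628875]
at [0.6327 0.1017 0.0763] [ 3.138 -0.7    1.15 ] q [-0.292  0.667  1.687  0.925  0.926 -0.503] turn/row [ 0.001  -0.0019  0.0026]
[-0.12 -0.06  0.33]
```

Balance point is past the edge, so I'll let go, back out, close the fingers, and then push the rear over the sill.

{"op": "apply_moves", "data": {
  "motion": "82 0 0 0 0 0 0;82 0 0 0 0 0 0;82 0 0 0 0 0 0;82 0 0 -1 0 0 0;82 0 0 -2 0 0 0;82 0 0 -3 0 0 0;40 0 0 -2 0 0 0;0 0 0 0 0 0 0;0 0 0 0 0 0 0;0 0 0 0 0 0 0;0 0 0 0 0 0 0;0 0 0 0 0 0 0;0 0 0 0 0 0 0"
}}

```text
time: 34.22
tool_pos: [0.6115, 0.0545, 0.1374]
tool_rot: [3.138, -0.7, 1.149]
contact_force: [0.7, 0.1, 0.4]
opening: 0.0096
grip_force: 0.0
```

```bash
python3 - <<'E'
from h import *
print(robot.observe()['contact_force'],robot.observe()['opening'])
plan(boxp(-.085,0,.080),Rf(np.radians(40)),3)
s,p=snap('scene');s,w=wpic()
A=cv2.resize(p['img'][215:355,360:570],(400,267),interpolation=cv2.INTER_CUBIC)
B=cv2.resize(w['img'],(400,300))
cv2.imwrite('pics/e6.png',np.vstack([A,B])[:,:,::-1])
E
```

```text
[0.68901454 0.05475523 0.36641162] 0.009642808818659301
at [0.6115 0.0545 0.1374] [ 3.138 -0.7    1.149] q [-0.387  0.559  1.68   0.833  1.055 -0.449] turn/row [ 0.0004 -0.0006  0.0008]
[-1.62 -0.03  1.14]
[-1.62 -0.02  1.14]
[-1.62 -0.02  1.14]
```

View pics/e6.png

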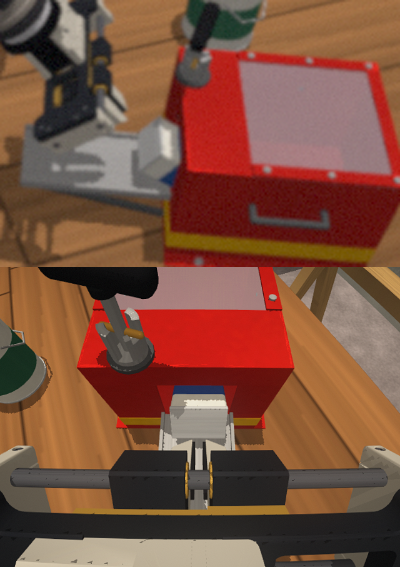

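The tin has tipped nose-down with its rear about 45 mm outside (crop column 155, row 150), and the brass pin sits in the notch. Going behind it with closed tips.

{"op": "apply_moves", "data": {
  "motion": "0 -1.62 0 1.14 0 0 0;0 -1.62 0 1.14 0 0 0;0 -1.62 0 1.14 0 0 0;0 0 0 0 0 0 0;0 0.77 0 0.64 0 0 0;0 0.77 0 0.64 0 0 0;0 0.77 0 0.64 0 0 0;0 0.74 0 0.68 0 0 0;0 0.74 0 0.68 0 0 0"
}}

```text
time: 35.45
tool_pos: [0.6263, 0.0866, 0.0793]
tool_rot: [3.137, -0.699, 1.15]
contact_force: [-0.8, -3.0, -0.2]
opening: 0.0005
grip_force: 1.2
```

{"op": "apply_moves", "data": {
  "motion": "0 0.74 0 0.68 0 0 0;0 0.74 0 0.68 0 0 0;0 0.6 0 0.54 0 0 0;0 0 0 0 0 0 0"
}}

```text
time: 35.95
tool_pos: [0.6376, 0.1128, 0.0783]
tool_rot: [3.138, -0.7, 1.15]
contact_force: [0.6, -0.4, -0.2]
opening: 0.0004
grip_force: 0.0
```

```bash
python3 - <<'E'
from h import *
print(robot.observe()['contact_force'],robot.observe()['opening'])
plan(boxp(.006,0,.073),Rf(np.radians(40)),1)
E
```

```text
[ 0.56563303 -0.37806125 -0.15332465] 0.0003941685609250431
at [0.6376 0.1128 0.0783] [ 3.138 -0.7    1.15 ] q [-0.27   0.668  1.676  0.928  0.92  -0.482] turn/row [ 0.0008 -0.0024  0.0029]
[ 0.58 -0.05  1.18]
```

{"op": "apply_moves", "data": {
  "motion": "0 0.3 0 0.59 0 0 0;0 0.29 0 0.59 0 0 0;0 0 0 0 0 0 0"
}}

```text
time: 36.33
tool_pos: [0.6424, 0.1233, 0.0726]
tool_rot: [3.139, -0.7, 1.149]
contact_force: [-1.6, -1.3, -0.6]
opening: 0.0003
grip_force: 0.6
```

```bash
python3 - <<'E'
from h import *
print(robot.observe()['contact_force'])
s,p=snap('scene');
q=robot.read_camera('side')
for n,pic in(('sc',p),('si',q)):
  for t in('tin','flap'):
    for d in robot.trace(t,pic):
      u=np.argwhere(d['pixels'])[:,::-1];print(n,t,round(d['score'],2),len(u),u.mean(0).round())
# white/blue pixels on shelf region near opening
h=cv2.cvtColor(p['img'],cv2.COLOR_RGB2HSV).astype(int)
P=proj(p,np.array([boxp(x,y,.056) for x,y in((-.17,-.04),(-.17,.04),(-.002,.04),(-.002,-.04))]));print(P.round())
m=np.zeros((480,640),np.uint8);cv2.fillConvexPoly(m,P.astype(np.int32),1)
print('blue',((h[...,0]>100)&(h[...,0]<130)&(h[...,1]>90)&(m>0)).sum())
E
```

```text
[-1.55749648 -1.26678066 -0.5728125 ]
sc tin 0.87 1707 [175. 302.]
sc tin 0.87 2305 [147. 377.]
sc tin 0.8 1466 [322. 264.]
sc tin 0.76 1407 [255. 230.]
si tin 0.95 1243 [333. 283.]
si tin 0.89 531 [327. 194.]
si tin 0.57 291 [354. 218.]
si tin 0.48 60 [399. 284.]
si flap 0.5 204 [205. 257.]
[[373. 309.]
 [375. 282.]
 [447. 289.]
 [448. 316.]]
blue 0
```

No tin on the shelf any more. Backing off and checking that the flap has closed.

{"op": "apply_moves", "data": {
  "motion": "0 -0.77 0 -0.64 0 0 0;0 -1.5 0 -1.3 0 0 0;0 0 0 -3 0 0 0;0 0 0 -4 0 0 0;0 0 0 -4 0 0 0;0 0 0 -3 0 0 0;0 0 0 0 0 0 0;0 0 0 0 0 0 0"
}}

```text
time: 37.62
tool_pos: [0.5925, 0.0134, 0.1797]
tool_rot: [3.139, -0.7, 1.148]
contact_force: [0.0, 1.4, 0.1]
opening: 0.0005
grip_force: 0.0
```

```bash
python3 - <<'E'
from h import *
s,w=wpic('w7.png');p=robot.read_camera('scene');q=robot.read_camera('side')
print(s['tool_pos'],s['contact_force'],s['time'])
F=np.array([boxp(.004,y,z) for y in(-.041,.041) for z in(.06,.124)])
P=proj(w,F);print(P.round())
# sample flap plane colours on a grid: rows z, cols y
for z in(.12,.11,.1,.09,.08,.07,.06):
    print(z,[tuple(int(c) for c in w['img'][int(v),int(u)]) if 0<=u<640 and 0<=v<480 else None for u,v in proj(w,np.array([boxp(.005,y,z) for y in(.03,.015,0,-.015,-.03)]))])
for n,pic in(('w',w),('sc',p),('si',q)):
  for t in('flap','tin','t_handle'):
    for d in robot.trace(t,pic)[:6]:
      u=np.argwhere(d['pixels'])[:,::-1];print(n,t,round(d['score'],2),len(u),u.mean(0).round(),u.min(0),u.max(0))
# sight panel: bluish/white pixels seen through roof
for nm,pic in(('sc',p),('si',q)):
    print(nm)
    for y in(.07,.035,0,-.035,-.06): print([tuple(int(c) for c in pic['img'][int(v),int(u)]) for u,v in proj(pic,np.array([boxp(x,y,.155) for x in(.09,.12,.15,.18,.21)]))])
E
```

```text
[0.59252713 0.01337792 0.17974104] [0.01505224 1.38280527 0.13070783] 37.625
[[359. 203.]
 [368. 164.]
 [274. 203.]
 [264. 164.]]
0.12 [(88, 13, 10), (87, 11, 9), (88, 14, 9), (89, 15, 10), (90, 14, 11)]
0.11 [(119, 82, 6), (119, 81, 6), (122, 84, 9), (123, 83, 9), (122, 83, 11)]
0.1 [(120, 83, 7), (117, 81, 5), (123, 85, 12), (120, 81, 8), (122, 83, 10)]
0.09 [(123, 85, 10), (125, 84, 8), (123, 86, 11), (122, 85, 12), (122, 84, 10)]
0.08 [(121, 84, 10), (120, 83, 11), (120, 81, 7), (121, 83, 11), (123, 85, 13)]
0.07 [(120, 83, 11), (122, 86, 14), (124, 86, 13), (121, 84, 11), (122, 84, 12)]
0.06 [(90, 65, 27), (92, 65, 25), (74, 55, 28), (77, 58, 29), (73, 54, 26)]
w flap 0.6 3589 [316. 187.] [266 168] [366 207]
w t_handle 0.92 7022 [209.  39.] [134   0] [273 108]
sc tin 0.87 1414 [255. 230.] [224 211] [284 249]
sc tin 0.75 1695 [175. 302.] [145 277] [205 326]
sc tin 0.67 1377 [322. 264.] [302 237] [343 292]
sc tin 0.56 2436 [147. 377.] [105 360] [185 393]
sc t_handle 0.57 267 [466. 231.] [459 216] [475 249]
sc t_handle 0.38 656 [303. 346.] [296 300] [312 374]
si tin 0.79 513 [326. 
[... 484 characters left out ...]
23, 124)]
[(156, 124, 128), (152, 122, 128), (154, 121, 124), (156, 125, 129), (149, 122, 126)]
[(158, 124, 126), (155, 124, 129), (160, 124, 127), (154, 125, 128), (150, 123, 126)]
[(165, 125, 127), (167, 126, 130), (170, 126, 130), (151, 124, 127), (148, 120, 125)]
si
[(157, 125, 124), (157, 127, 123), (158, 127, 125), (156, 125, 121), (154, 125, 121)]
[(154, 126, 122), (155, 125, 121), (156, 125, 121), (156, 126, 123), (157, 126, 123)]
[(157, 126, 123), (156, 128, 124), (153, 124, 121), (154, 123, 120), (154, 124, 121)]
[(158, 127, 124), (154, 124, 121), (154, 126, 121), (155, 126, 123), (155, 123, 122)]
[(156, 125, 122), (154, 124, 120), (154, 125, 122), (156, 126, 122), (156, 124, 121)]
```

```bash
python3 - <<'E'
from h import *
w=cv2.imread('pics/w7.png')[:,:,::-1]; p=robot.read_camera('scene')['img'];q=robot.read_camera('side')['img']
s,W=wpic()
print('sill',proj(W,boxp(0,0,.055)).round(1),'flap edge closed',proj(W,boxp(.006,0,.051)).round(1),'0.1 rad',proj(W,boxp(.0134,0,.0514)).round(1),'0.2',proj(W,boxp(.0207,0,.0525)).round(1))
for r in range(196,216): print(r,W['img'][r,300:340:13].tolist())
for n,a in(('scene',p),('side',q)):
    b=cv2.imread(f'pics/{n}.png')[:,:,::-1]; pic=robot.read_camera(n)
    P=proj(pic,np.array([boxp(x,y,.155) for x,y in((.08,-.07),(.08,.09),(.225,.09),(.225,-.07))]))
    m=np.zeros((480,640),np.uint8);cv2.fillConvexPoly(m,P.astype(np.int32),1)
    d=cv2.GaussianBlur(a.astype(np.float32),(5,5),0)-cv2.GaussianBlur(b.astype(np.float32),(5,5),0);mm=(abs(d).sum(2)>8)&(m>0);u=np.argwhere(mm)[:,::-1];print(n,m.sum(),mm.sum(),u.mean(0) if len(u) else '',d[mm].mean(0) if len(u) else '')
    mm=mm.astype(np.uint8);k,l,st,ce=cv2.connectedComponentsWithStats(mm);print([(st[i].tolist()) for i in range(1,k) if st[i,4]>15])
E
```

```text
sill [[315.9 209.8]] flap edge closed [[315.9 206.3]] 0.1 rad [[315.9 199.5]] 0.2 [[315.9 192.6]]
196 [[123, 84, 11], [125, 85, 14], [123, 85, 16], [122, 83, 10]]
197 [[123, 85, 11], [123, 85, 13], [121, 84, 11], [121, 84, 13]]
198 [[126, 86, 10], [123, 85, 13], [124, 84, 12], [121, 83, 12]]
199 [[129, 87, 11], [124, 87, 12], [126, 86, 12], [125, 85, 11]]
200 [[96, 69, 29], [94, 68, 31], [94, 68, 31], [94, 67, 29]]
201 [[38, 36, 38], [42, 40, 42], [42, 39, 40], [41, 39, 40]]
202 [[44, 38, 31], [46, 39, 31], [36, 34, 35], [37, 35, 36]]
203 [[98, 71, 22], [95, 67, 21], [93, 68, 26], [90, 63, 24]]
204 [[127, 86, 12], [126, 89, 17], [128, 88, 13], [127, 89, 13]]
205 [[122, 84, 12], [121, 84, 14], [125, 87, 16], [126, 86, 16]]
206 [[122, 87, 15], [121, 87, 16], [121, 86, 13], [123, 87, 15]]
207 [[122, 72, 19], [120, 70, 17], [120, 70, 15], [121, 71, 14]]
208 [[119, 36, 15], [120, 38, 17], [119, 36, 16], [123, 38, 19]]
209 [[119, 19, 16], [117, 18, 15], [121, 21, 18], [122, 20, 16]]
210 [[114, 56, 50], [113, 55, 47], [113, 54, 49], [117, 56, 49]]
211 [[106, 91, 83], [104, 90, 82], [106, 90, 83], [108, 91, 85]]
212 [[107, 103, 95], [100, 97, 89], [107, 101, 93], [106, 101, 92]]
213 [[105, 99, 90], [103, 97, 89], [107, 101, 93], [108, 102, 94]]
214 [[107, 101, 92], [104, 98, 90], [105, 98, 90], [107, 101, 92]]
215 [[106, 100, 91], [104, 98, 91], [105, 99, 90], [107, 102, 93]]
scene 3697 0  
[]
side 3440 3434 [142.82847991 305.35002912] [6.169004 4.926159 4.799227]
[[97, 272, 95, 70, 3434]]
```

Flap edge is at row 207, against 206.3 predicted for closed. Now a last look down through the sight panel, which also clears the arm.

```bash
python3 - <<'E'
from h import *
plan(boxp(-.02,0,.34),Rf(0),8)
E
```

```text
at [0.593  0.0135 0.1804] [ 3.138 -0.7    1.149] q [-0.471  0.49   1.657  0.775  1.167 -0.429] turn/row [ 0.0003 -0.0875  0.0002]
[ 2.19 -0.   -0.76]
[ 2.12 -0.   -0.95]
[ 2.03 -0.   -1.13]
[ 1.92 -0.   -1.3 ]
[ 1.8  -0.01 -1.47]
[ 1.66 -0.01 -1.62]
[ 1.52 -0.01 -1.76]
[ 1.36 -0.01 -1.88]
```

{"op": "apply_moves", "data": {
  "motion": "0 0 0 -4 0 0 0;0 2.19 0 -0.76 0 -0.0873 0;0 2.12 0 -0.95 0 -0.0873 0;0 2.03 0 -1.13 0 -0.0873 0;0 1.92 0 -1.3 0 -0.0873 0;0 1.8 0 -1.47 0 -0.0873 0;0 1.66 0 -1.62 0 -0.0873 0;0 1.52 0 -1.76 0 -0.0873 0;0 1.36 0 -1.88 0 -0.0873 0;0 0 0 0 0 0 0"
}}

```text
time: 39.72
tool_pos: [0.6217, 0.0789, 0.3714]
tool_rot: [3.137, -0.003, 1.15]
contact_force: [0.1, -0.7, -0.7]
opening: 0.0006
grip_force: 0.0
```

```bash
python3 - <<'E'
from h import *
s,w=wpic('w8.png'); print(s['tool_pos'],s['time'],s['contact_force'])
for y in(.08,.06,.04,.02,0,-.02,-.04,-.06): print(y,[tuple(int(c) for c in w['img'][int(v),int(u)]) if 0<=u<640 and 0<=v<480 else 0 for u,v in proj(w,np.array([boxp(x,y,.155) for x in(.085,.105,.125,.145,.165,.185,.205)]))])
for t in('tin','t_handle','flap'):
  for d in robot.trace(t,w): u=np.argwhere(d['pixels'])[:,::-1];print(t,d['score'],len(u),u.mean(0).round(),cv2.minAreaRect(u.astype(np.float32)))
c=boxp(.013,.058,.241);print(proj(w,np.array([c]+[c+.038*np.r_[np.cos(a),np.sin(a),0] for a in(2.366,2.366+np.pi)])).round())
E
```

```text
[0.62171276 0.07888154 0.37143347] 39.725 [ 0.08408916 -0.66182593 -0.7436575 ]
0.08 [(172, 136, 133), (169, 136, 131), (167, 133, 130), (161, 130, 124), 0, 0, 0]
0.06 [(194, 142, 137), (193, 142, 137), (192, 137, 134), (186, 134, 130), 0, 0, 0]
0.04 [(197, 142, 139), (192, 143, 139), (191, 141, 136), (188, 135, 130), 0, 0, 0]
0.02 [(205, 200, 192), (205, 201, 192), (190, 139, 135), (190, 134, 132), 0, 0, 0]
0 [(215, 215, 204), (216, 216, 206), (134, 139, 135), (188, 137, 132), 0, 0, 0]
-0.02 [(214, 213, 202), (214, 212, 203), (189, 140, 134), (187, 137, 132), 0, 0, 0]
-0.04 [(197, 142, 139), (193, 140, 136), (190, 139, 134), (183, 132, 128), 0, 0, 0]
-0.06 [(172, 136, 130), (170, 134, 127), (166, 133, 127), (160, 128, 123), 0, 0, 0]
tin 0.54 89 [451. 467.] ((450.5, 466.5), (13.0, 7.0), 0.0)
t_handle 0.87 2074 [246. 160.] ((245.84410095214844, 159.9454345703125), (93.3003921508789, 24.162771224975586), 19.290042877197266)
[[245. 160.]
 [201. 144.]
 [289. 176.]]
```

Through the panel I see the tin's white end and dark cap on the box floor. The handle lies at 70° at its parked height, and the flap is shut.

```bash
python3 -c "
from cell import robot
print(robot.hand_in())"
```

```text
the job is handed in; nothing more can be done
None
```

The job is handed in at about 40 s: the plunger is parked in its notch, the tin lies inside the box, the flap has swung shut behind it, and the arm never went near the paint pot, the spray can or the screwdriver.

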